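Close the sample shipper

TASK

Close the white sample shipper for dispatch: first fold the two narrow side flaps flat in over the tubes, then bring the big lid down on top of them until it lies flush, and finally push the keeper all the way across so that it traps the lid's tongue. Do not knock or shift the other things on the bench.

Things in the scene. Friction and masses are not known exactly. Their poses are not given: they have to be found in the camera images.
- case: The shipper: open-topped white plastic case fixed to the bench, 130 deep (its x) x 220 wide (its y) mm, walls 4 mm, wall tops at z = 100 mm; tubes inside stay below 91 mm. Front (-x) side, with a ledge 26 mm deep whose top is at z = 104.5, faces roughly the robot. Origin: centre of its underside, z up; 'case frame' below means mm from it along its axes.
- flap_left (a joint): Left side flap (narrow, on the case's +y wall), rad: 0 = folded flat over the tubes, 1.57 = upright, larger = leaning outward (to 2.6). Stiff crease: stays where left, 0.025 Nm to move. Hinge line along x at case frame y = +110, z = 102. White panel 116 (along x) x 55 (hinge to free edge) x 4 mm, centred at x = 0.
- flap_right (a joint): Right side flap, mirror image on the case's -y wall: hinge line at case frame y = -110, z = 102, same size, stiffness and sense (0 = flat, 1.57 = upright, larger = outward).
- lid (a joint): Lid (big flap on the case's far, +x, wall), rad: 0 = flat and flush on the closed case, 1.57 = upright, larger = leaning away from the robot (to 2.3). Stiff hinge: stays where left (0.15 Nm to move, lid 100 g). Hinge line along y at case frame x = +65, z = 108.5. White panel 132 (hinge to front edge) x 222 x 4 mm. Flaps still standing, or a keeper pushed across early, block it.
- keeper (a joint): Travel of the keeper, m: 0 = open, clear of the tongue on the case's +y side; it slides straight towards the case's -y; 0.050 = fully across, trapping the tongue. About 2 N to move, stays where left. Small aluminium piece on the front ledge: a bridge 24 mm wide, 4 mm above the closed tongue, with a finger post on top. A lid more than 4 mm proud at the tongue blocks it.
- flap_left_edge (a point): Middle of the left flap's free edge, 55 mm from its hinge.
- flap_right_edge (a point): Middle of the right flap's free edge, 55 mm from its hinge.
- lid_edge (a point): Tip of the lid's tongue, 157 mm from the lid's hinge. The tongue, 40 mm wide, sticks out 25 mm from the middle of the lid's front edge; closed, it lies above the front ledge.
- keeper_post (a point): Centre of the keeper's upright finger post, 20 (x) x 12 (y) x 28 mm tall; at case frame x = -85, y = 45 (open) to -5 (fully across), z = 132.5 (foot 118.5, top 146.5).
- rack: Bystander: yellow tube rack 90 x 190 x 55 mm with four tubes standing to 89 mm, to the right of the case. Origin: centre of its underside.
- jar: Bystander: small specimen jar, diameter 60, height 70 mm, left of the case. Origin: centre of its underside.
- bottle: Bystander: white bottle, diameter 60, height 150 mm, left of the case and farther back. Origin: centre of its underside.
- marker: Bystander: marker pen lying in front of the case, 130 mm long, 13 mm thick. Origin: under its middle.
- stapler: Bystander: black stapler, about 150 x 36 x 60 mm, to the left. Origin: centre of its underside.
- tip_box: Bystander: blue box of pipette tips with a clear cover, 86 x 121 x 68 mm, behind the case. Origin: centre of its underside.
- pick_tray: Bystander: white open tray 90 x 110 x 35 mm, right of the case and farther back. Origin: centre of its underside.

How it is judged:
By the outcome, as a careful person would: the job done as asked, in the order asked, and still so for the second after the job is handed in, with the robot touching nothing.
It also fails if it takes over 58 s, if anything falls off the work surface, if the arm or the gripper's body presses on something with over 40 N, if the wrist force passes 120 N, or if a joint passes its speed limit or range.

ROBOT

A 6-joint arm with a two-finger parallel gripper is mounted at the origin on the work surface. World frame = base frame: x ahead of the robot, y to its left, z up, the work surface at z = 0. Lengths are in m, angles in degrees, forces in N, time in s.
With the tool pointing down it reaches from about 0.3 to 0.75 m from the base axis. Payload 8.5 kg.
Tool frame: the origin (TCP) lies on the centre line of the jaws, within the pads' length; the fingertips stand 17 mm ahead of it and the grasp point (between the pads) lies 2 mm behind it (env.tcp_to_tips is the distance from the TCP to the fingertips, in m); z points along the fingers, y is the line along which they close (so a half turn about z gives the same grasp; the last joint's range is limited). The gripper opens to 85 mm and grips with 20 to 120 N. Pads are 22 mm wide; open, the fingers measure 114 mm over their backs; the gripper's body (76 mm by 85 mm) begins 54 mm behind the grasp point. The pads swing forward as they close: fully open they stand 13 mm farther back than shut.
Start: joints at [59.742, 21.807, 74.336, -0, 83.858, -12.336], TCP at [0.169, 0.523, 0.248] pointing down, gripper open.
Joint ranges: [-178.18, 178.18], [-50.72, 133.34], [12.68, 142.11], [-81.47, 261.47], [9.98, 163.14], [-165.26, 165.26]. Speed limits (degrees/s): [136.94, 136.94, 180, 180, 180, 180].

INTERFACE

Orientations are given as a 3x3 rotation matrix whose columns are the frame's x, y, z axes.
In Python, from rig import env gives the robot as it stands. The module is installed in compiled form; this text tells all that it offers.
- The arm moves only by the shell command python3 -m pendant 'ROWS' [FORCE]. ROWS is JSON, a list of rows, each a list of 7 numbers: the opening, from 0 (shut) to 1 (fully open), then the shift along the tool's x, y, z in m, then the turn, a rotation vector about the tool's x, y, z in rad. A call has 1 to 5 rows; each row is the pose to reach, as a shift and turn from the pose commanded when the call began, along the tool's axes at that moment; what a row does not reach only later rows make up. A row lasts 1/8 s, in which the tool goes at most 62.5 mm and 10.7 degrees, less where a joint would pass 70% of its speed; a pose out of reach is approached as far as the arm can. A call with a gripper value outside its range is refused whole. The fingers move at their own pace and stop on an object; FORCE is the grip in N (left out, the last holds). Time passes only in rows, so rows that repeat a pose let the fingers close. It gives the time, the measured TCP pose, the force, the opening and the grip force at its end, in the units of the state.
- env.observe(): the state, without advancing time (a new reading comes with each control period).
- env.get_image(name): name is "scene" or "top"; returns a dict with "image" (400x640x3 uint8, blue, green, red), "fx", "fy", "cx", "cy" (pixels), "pose" (4x4, takes a point from camera to world coordinates). Camera axes: x right, y up, looking along -z (the intrinsics and any distortion apply to the point x, -y, -z); pixel columns grow to the right and rows downward; lengths in m; the calibration is good to about 2 mm. A picture is of the moment at which its call begins. There is no depth.
- env.close_job(): hands the job in; it is judged then, once.
Trained networks look in the newest picture that a camera, given by its name, has taken for a name from the list of things; names that differ only in an ending like _2 or _b are one class to them, and where a whole thing is asked for, a point or a joint stands for the part that bears it (a point fixed in the world has none). Each returns a list of dicts, best first, with "conf" (0 to 1); they miss things now and then, are a little off and sometimes report something else, mostly with a low value. They report only what shows in the picture. A call takes as long as a camera call.
- env.find_in(camera, thing): "bbox" ([centre column, centre row, width, height] in pixels, round what is visible of it).
- env.trace(camera, thing): "mask" (400x640 bool, what is visible of it) and "bbox" ([centre column, centre row, width, height] in pixels, round what is visible of it).
- env.tip_of(camera, thing): "centre" ([column, row] in pixels: a listed point, or the origin of a listed thing).
The state is a dict: "time_s": time; "q": joint angles; "qvel": joint speeds; "joint_efforts": joint torques, N m; "position": TCP position; "tool_rot": TCP orientation; "ft_force": force on the tool from outside, world axes, zero at the start; "wrist_torque": the same for the moment, N m; "grip_width": finger opening in m; "gripper_force": force on a finger pad.
Only numpy, scipy, OpenCV 4.12 (cv2) and the standard library are available. Lean on these libraries where they do the work, as an engineer would, in place of code of your own. Each camera call takes 0.05 s, during which the arm holds its last target. There are 200 camera calls.

## Working session

There is one attempt and no reset: what is moved stays moved. The work goes in short steps, Python scripts to look and compute and a shell command to move; the robot and the scene stay as the last step left them, time stands still between calls to the robot, and variables do not carry over. Pictures are saved under pics/ and viewed, at most 10 in all, crops included, and the job is handed in when it is done.

```bash
mkdir -p pics; cat > h.py <<'E'
import numpy as np, cv2
from rig import env
def ray(im,px):
    T=np.array(im["pose"]); d=np.array([(px[0]-im["cx"])/im["fx"],-(px[1]-im["cy"])/im["fy"],-1.])
    return T[:3,3],T[:3,:3]@d
def onz(im,px,z):
    o,d=ray(im,px); return o+d*(z-o[2])/d[2]
def tri(a,pa,b,pb):
    o1,d1=ray(a,pa);o2,d2=ray(b,pb)
    s=np.linalg.lstsq(np.c_[d1,-d2],o2-o1,rcond=None)[0]
    p,q=o1+s[0]*d1,o2+s[1]*d2
    return (p+q)/2,np.linalg.norm(p-q)
def proj(im,P):
    T=np.array(im["pose"]); c=T[:3,:3].T@(np.array(P)-T[:3,3])
    return np.array([im["cx"]+im["fx"]*c[0]/-c[2],im["cy"]-im["fy"]*c[1]/-c[2]])
E
python3 - <<'E'
from h import *
np.set_printoptions(precision=4,suppress=True)
I={}
for c in("scene","top"):
    I[c]=env.get_image(c); cv2.imwrite(f"pics/{c}0.png",I[c]["image"]); print(c,{k:v for k,v in I[c].items() if k!="image"})
for t in("case","flap_left_edge","flap_right_edge","lid_edge","keeper_post","rack","jar","bottle","marker","stapler","tip_box","pick_tray"):
    r={}
    for c in I:
        l=env.tip_of(c,t); r[c]=l[0] if l else None
    print(t,[(np.round(r[c]["centre"],1),round(r[c]["conf"],2)) if r[c] else None for c in r], tri(I["scene"],r["scene"]["centre"],I["top"],r["top"]["centre"]) if all(r.values()) else "")
s=env.observe();print(s["time_s"],s["position"],s["tool_rot"])
E
```

```text
scene {'fx': 395.51622979795906, 'fy': 395.51622979795906, 'cx': 319.18823132534004, 'cy': 197.26371121489282, 'pose': array([[-0.822 , -0.4302,  0.3731,  1.0444],
       [ 0.5694, -0.6284,  0.5299,  0.6795],
       [ 0.0065,  0.6481,  0.7616,  1.009 ],
       [ 0.    ,  0.    ,  0.    ,  1.    ]])}
top {'fx': 510.7289888101573, 'fy': 510.7289888101573, 'cx': 328.898494792628, 'cy': 196.70553427480147, 'pose': array([[ 0.0086,  0.9879, -0.1546,  0.4109],
       [-0.9998,  0.0055, -0.0208,  0.0421],
       [-0.0197,  0.1547,  0.9878,  1.3316],
       [ 0.    ,  0.    ,  0.    ,  1.    ]])}
case [(array([326.1, 204.1]), 0.56), (array([355.4, 223.1]), 0.71)] (array([ 0.5468,  0.0036, -0.0104]), np.float64(0.011116362885776906))
flap_left_edge [(array([359.5, 197.3]), 0.64), (array([293.5, 223.6]), 0.86)] (array([0.5313, 0.1488, 0.1536]), np.float64(0.0010366413183774542))
flap_right_edge [(array([295.4, 148.7]), 0.71), (array([415.8, 213.7]), 0.97)] (array([ 0.5609, -0.1392,  0.1355]), np.float64(0.00535845078906055))
lid_edge [(array([291.8, 167.8]), 0.78), (array([352. , 150.2]), 0.68
[... 600 characters left out ...]
loat64(0.0010116445041588814))
marker [(array([340.8, 158.7]), 0.52), (array([340.4, 256.5]), 0.67)] (array([0.4743, 0.0234, 0.1707]), np.float64(0.048468727644373176))
stapler [(array([408.5, 255.2]), 0.57), (array([229.9, 256.3]), 0.76)] (array([0.4631, 0.3211, 0.0111]), np.float64(0.007630202629177294))
tip_box [(array([262.8, 217.9]), 0.88), (array([375.7, 141.5]), 0.7)] (array([ 0.7589, -0.0477,  0.0166]), np.float64(0.01601693399154264))
pick_tray [(array([249.3, 183.2]), 0.72), (array([439.9, 156.5]), 0.56)] (array([ 0.7203, -0.217 ,  0.0033]), np.float64(0.020163351723363483))
1.3 [0.1692 0.5233 0.2483] [[-0.9515  0.3078  0.    ]
 [ 0.3078  0.9515 -0.    ]
 [-0.     -0.     -1.    ]]
```

View pictures.

```bash
python3 -c "
import cv2
a=cv2.imread('pics/scene0.png')[90:330,180:470];b=cv2.imread('pics/top0.png')[90:310,200:510]
cv2.imwrite('pics/s1.png',cv2.resize(a,None,fx=2.5,fy=2.5));cv2.imwrite('pics/t1.png',cv2.resize(b,None,fx=2.5,fy=2.5))"
```

```text
(no output)
```

View pics/s1.png

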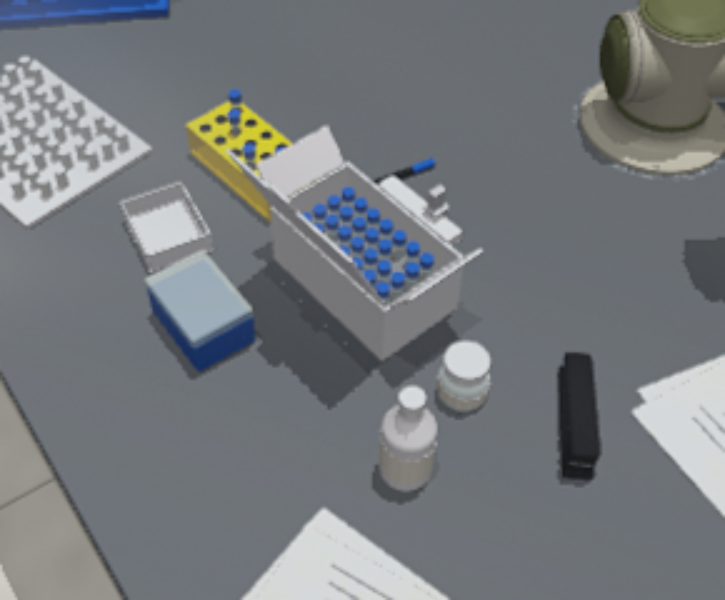

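View pics/t1.png

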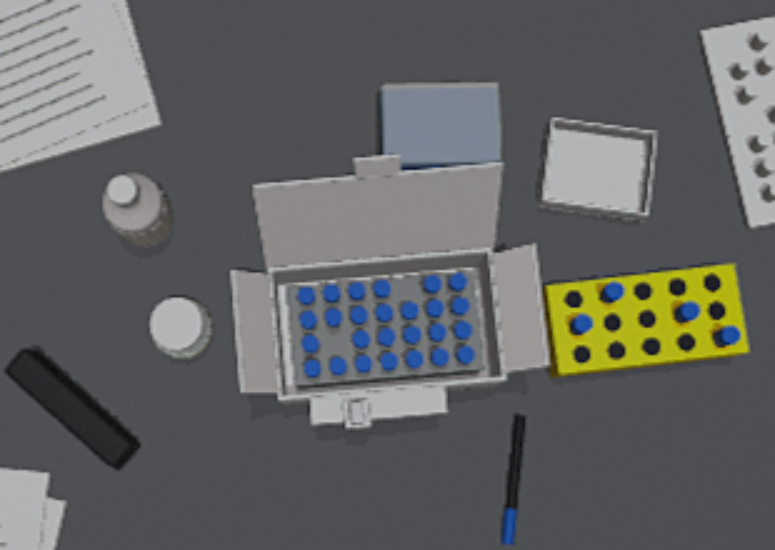

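```bash
cat >> h.py <<'E'
def frame(p):
    c,s=np.cos(p[2]),np.sin(p[2]); R=np.array([[c,-s,0],[s,c,0],[0,0,1.]])
    return lambda P: R@np.array(P)+np.array([p[0],p[1],0])
def flapL(a,x=0,r=.055): return [x,.11-r*np.cos(a),.102+r*np.sin(a)]
def flapR(a,x=0,r=.055): return [x,-.11+r*np.cos(a),.102+r*np.sin(a)]
def lid(a,y=0,r=.157): return [.065-r*np.cos(a),y,.1085+r*np.sin(a)]
E
python3 - <<'E'
from h import *
from scipy.optimize import least_squares
np.set_printoptions(precision=4,suppress=True)
S=env.get_image("scene");T=env.get_image("top")
t=lambda u,v:(200+u/2.5,90+v/2.5); s=lambda u,v:(180+u/2.5,90+v/2.5)
def obs(p):
    L,R,Q=p[3:6]
    return [(T,[-.065,.11,.1],t(277,398)),(T,[-.065,-.11,.1],t(506,380)),
    (T,flapL(L,-.058),t(239,392)),(T,flapL(L,.058),t(232,271)),(T,flapR(R,-.058),t(549,369)),(T,flapR(R,.058),t(536,245)),
    (T,lid(Q),t(378,156)),(T,lid(Q,.111,.132),t(255,184)),(T,lid(Q,-.111,.132),t(501,164)),(T,[-.085,.045,.1465],t(357,411)),
    (S,flapR(R,-.058),s(327,129)),(S,flapR(R,.058),s(264,163)),(S,flapL(L,-.058),s(481,251)),(S,[-.085,.045,.1465],s(437,189)),
    (S,[.065,.11,0],s(384,357)),(S,[.065,-.11,0],s(276,262))]
def f(p):
    F=frame(p); return np.concatenate([proj(i,F(P))-px for i,P,px in obs(p)])
r=least_squares(f,[.55,.01,-.05,2.2,2.2,1.9],loss="soft_l1"); print(r.x,np.degrees(r.x[2:]));print(f(r.x).reshape(-1,2).round(1))
F=frame(r.x);L,R,Q=r.x[3:]
for n,P in dict(Ledge=flapL(L),Redge=flapR(R),tongue=lid(Q),post=[-.085,.045,.1325],Lh=[0,.11,.102],Rh=[0,-.11,.102]).items(): print(n,F(P))
print(onz(T,t(178,325),.07),"jar top"); print(onz(T,t(131,190),.15),"bottle")
for u in [(548,285),(560,375),(737,264),(748,352),(612,291),(581,324)]: print(onz(T,t(*u),.055),"rack")
for u in [(519,415),(509,543)]: print(onz(T,t(*u),.012),"marker")
E
```

```text
[0.5481 0.0056 0.0889 2.2189 2.2444 1.9956] [  5.0964 127.1335 128.5969 114.3387]
[[ 0.4  0.9]
 [ 0.1  0.6]
 [ 0.   0.4]
 [-0.6 -0.5]
 [-0.2 -0.5]
 [-0.4 -0.1]
 [ 0.   0.1]
 [-0.6  0. ]
 [ 1.1 -0.3]
 [-4.   1. ]
 [-0.5 -2.3]
 [-3.9 -0.4]
 [-0.1 -0.5]
 [ 1.2  1.4]
 [-2.1  0.8]
 [-1.5 -2.4]]
Ledge [0.5354 0.1483 0.1458]
Redge [ 0.5609 -0.1381  0.145 ]
tongue [0.6773 0.0172 0.2515]
post [0.4594 0.0429 0.1325]
Lh [0.5383 0.1152 0.102 ]
Rh [ 0.5579 -0.1039  0.102 ]
[0.5489 0.2117 0.07  ] jar top
[0.6685 0.249  0.15  ] bottle
[ 0.5934 -0.1585  0.055 ] rack
[ 0.503  -0.1687  0.055 ] rack
[ 0.6158 -0.3484  0.055 ] rack
[ 0.5272 -0.3556  0.055 ] rack
[ 0.5877 -0.2225  0.055 ] rack
[ 0.5541 -0.1907  0.055 ] rack
[ 0.4648 -0.1331  0.012 ] marker
[ 0.3363 -0.1211  0.012 ] marker
```

```bash
cat > st.py <<'E'
from h import *
np.set_printoptions(precision=4,suppress=True)
P=[.5481,.0056,.0889]
def st():
    s=env.observe(); c,n=np.cos(P[2]),np.sin(P[2]); R=np.array([[c,n,0],[-n,c,0],[0,0,1]])
    p=R@(np.array(s["position"])-[P[0],P[1],0])
    print("t",s["time_s"],"case mm",(p*1e3).round(1),"tipz",round(p[2]*1e3-env.tcp_to_tips*1e3,1),"F",(R@s["ft_force"]).round(1),"w",s["grip_width"]);print((R@s["tool_rot"]).round(3))
if __name__=="__main__": st()
E
python3 -m pendant '[[0,-0.06,-0.028,0,0,0,-0.13],[0,-0.12,-0.056,0,0,0,-0.26],[0,-0.18,-0.084,0,0,0,-0.4],[0,-0.23,-0.108,0,0,0,-0.402],[0,-0.28,-0.132,0,0,0,-0.402]]' 20; python3 st.py
```

```text
time_s: 2.02
position: [0.3963, 0.3099, 0.2485]
tool_rot: [[-0.996, -0.089, 0.0], [-0.089, 0.996, 0.0], [-0.0, 0.0, -1.0]]
ft_force: [0.9, 1.2, -0.1]
grip_width: -0.0
gripper_force: 0.0
t 2.025 case mm [-124.1  316.6  248.5] tipz 231.5 F [ 1.   1.1 -0.1] w -1.3956129395727714e-05
[[-1. -0.  0.]
 [-0.  1.  0.]
 [-0.  0. -1.]]
```

```bash
python3 -m pendant '[[0,-0.035,-0.04,0,0,0,0],[0,-0.07,-0.08,0.02,0,0,0],[0,-0.1,-0.11,0.05,0,0,0],[0,-0.119,-0.132,0.085,0,0,0],[0,-0.119,-0.132,0.108,0,0,0]]'; python3 st.py
```

```text
time_s: 2.65
position: [0.5263, 0.189, 0.1385]
tool_rot: [[-0.996, -0.086, -0.001], [-0.086, 0.996, -0.0], [0.001, -0.0, -1.0]]
ft_force: [0.1, 0.3, 0.1]
grip_width: -0.0002
gripper_force: 0.0
t 2.65 case mm [ -5.4 184.6 138.5] tipz 121.5 F [0.1 0.3 0.1] w -0.00019783524700251097
[[-1.     0.002 -0.001]
 [ 0.002  1.    -0.   ]
 [ 0.001 -0.    -1.   ]]
```

```bash
python3 -m pendant '[[0,0,-0.03,0,0,0,0],[0,0,-0.055,0,0,0,0],[0,0,-0.08,0,0,0,0],[0,0,-0.105,0,0,0,0],[0,0,-0.105,0,0,0,0]]'; python3 st.py
```

```text
time_s: 3.28
position: [0.5349, 0.085, 0.1404]
tool_rot: [[-0.996, -0.087, 0.0], [-0.087, 0.996, -0.0], [-0.0, -0.0, -1.0]]
ft_force: [-0.7, -0.3, -0.3]
grip_width: 0.0001
gripper_force: 0.0
t 3.275 case mm [ -6.1  80.2 140.4] tipz 123.4 F [-0.8 -0.2 -0.3] w 7.272395521945254e-05
[[-1.     0.002  0.   ]
 [ 0.002  1.    -0.   ]
 [-0.    -0.    -1.   ]]
```

```bash
python3 -m pendant '[[0,0,-0.002,0.005,0,0,0],[0,0,-0.004,0.01,0,0,0],[0,0,-0.005,0.014,0,0,0],[0,0,-0.005,0.016,0,0,0],[0,0,-0.005,0.016,0,0,0]]'; python3 st.py
```

```text
time_s: 3.9
position: [0.535, 0.0812, 0.1241]
tool_rot: [[-0.996, -0.089, -0.001], [-0.089, 0.996, 0.0], [0.001, 0.0, -1.0]]
ft_force: [0.4, -0.1, 0.1]
grip_width: -0.0001
gripper_force: 0.0
t 3.9 case mm [ -6.4  76.5 124.1] tipz 107.1 F [ 0.4 -0.1  0.1] w -9.082114221942628e-05
[[-1.    -0.    -0.001]
 [-0.     1.     0.   ]
 [ 0.001  0.    -1.   ]]
```

```bash
python3 -m pendant '[[0,0,-0.003,0.002,0,0,0],[0,0,-0.004,0.0035,0,0,0],[0,0,-0.004,0.0045,0,0,0]]'; python3 st.py; python3 - <<'E'
from h import *
for c in("scene","top"):
    i=env.get_image(c)["image"]; cv2.imwrite(f"pics/{c}2.png",i)
a=cv2.imread('pics/scene2.png')[110:250,240:400];b=cv2.imread('pics/top2.png')[140:270,280:440]
cv2.imwrite('pics/c2.png',np.vstack([cv2.resize(a,(340,297)),cv2.resize(b,(340,277))]))
E
```

```text
time_s: 4.28
position: [0.5356, 0.0771, 0.1207]
tool_rot: [[-0.996, -0.089, 0.001], [-0.089, 0.996, 0.0], [-0.001, 0.0, -1.0]]
ft_force: [-4.5, 0.6, 13.5]
grip_width: -0.0001
gripper_force: 6.6
t 4.275 case mm [ -6.1  72.3 120.7] tipz 103.7 F [-4.5  1.  13.5] w -6.973077751341603e-05
[[-1.    -0.     0.001]
 [-0.     1.     0.   ]
 [-0.001  0.    -1.   ]]
```

View pics/c2.png

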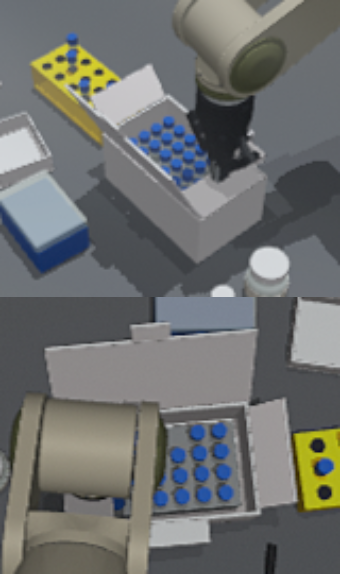

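```bash
python3 -m pendant '[[0,0,0,-0.055,0,0,0],[0,0,-0.03,-0.095,0,0,0],[0,0,-0.085,-0.095,0,0,0],[0,0,-0.145,-0.095,0,0,0],[0,0,-0.2,-0.095,0,0,0]]';python3 -m pendant '[[0,0,-0.045,0,0,0,0],[0,0,-0.062,0.02,0,0,0],[0,0,-0.062,0.074,0,0,0],[0,0,-0.062,0.074,0,0,0]]'; python3 st.py
```

```text
time_s: 5.0
position: [0.5532, -0.1241, 0.2149]
tool_rot: [[-0.996, -0.089, 0.0], [-0.089, 0.996, -0.0], [-0.0, -0.0, -1.0]]
ft_force: [0.3, 0.4, 1.1]
grip_width: 0.0002
gripper_force: 0.0
time_s: 5.5
position: [0.5571, -0.1833, 0.1378]
tool_rot: [[-0.996, -0.089, -0.007], [-0.089, 0.996, 0.004], [0.007, 0.005, -1.0]]
ft_force: [0.3, 0.8, 0.7]
grip_width: 0.0
gripper_force: 0.0
t 5.5 case mm [  -7.8 -188.9  137.8] tipz 120.8 F [0.4 0.8 0.7] w 1.7469311045259358e-05
[[-1.     0.    -0.007]
 [ 0.     1.     0.005]
 [ 0.007  0.005 -1.   ]]
```

```bash
python3 -m pendant '[[0,0,0.03,0,0,0,0],[0,0,0.055,0,0,0,0],[0,0,0.08,0,0,0,0],[0,0,0.11,0,0,0,0],[0,0,0.112,0.004,0,0,0]]';python3 -m pendant '[[0,0,0.002,0.004,0,0,0],[0,0,0.003,0.008,0,0,0],[0,0,0.003,0.01,0,0,0],[0,0,0.003,0.01,0,0,0]]'; python3 st.py
```

```text
time_s: 6.12
position: [0.5496, -0.071, 0.1392]
tool_rot: [[-0.996, -0.092, 0.003], [-0.092, 0.996, -0.001], [-0.003, -0.001, -1.0]]
ft_force: [-0.5, -0.5, 1.4]
grip_width: 0.0001
gripper_force: 0.3
time_s: 6.62
position: [0.5485, -0.0697, 0.1266]
tool_rot: [[-0.996, -0.089, -0.001], [-0.089, 0.996, 0.0], [0.001, 0.0, -1.0]]
ft_force: [0.1, -1.4, 0.6]
grip_width: -0.0001
gripper_force: 0.0
t 6.625 case mm [ -6.3 -75.  126.6] tipz 109.6 F [-0.  -1.4  0.6] w -0.00010986877719003105
[[-1.     0.    -0.001]
 [ 0.     1.     0.   ]
 [ 0.001  0.    -1.   ]]
```

```bash
python3 -m pendant '[[0,0,0.002,0.003,0,0,0],[0,0,0.004,0.005,0,0,0],[0,0,0.004,0.007,0,0,0],[0,0,0.004,0.007,0,0,0]]'; python3 st.py
```

```text
time_s: 7.12
position: [0.5482, -0.065, 0.1208]
tool_rot: [[-0.996, -0.089, 0.001], [-0.089, 0.996, -0.0], [-0.001, -0.0, -1.0]]
ft_force: [-3.5, 0.9, 10.1]
grip_width: 0.0001
gripper_force: 4.9
t 7.125 case mm [ -6.2 -70.4 120.8] tipz 103.8 F [-3.5  1.2 10.1] w 6.536520444616328e-05
[[-1.    -0.001  0.001]
 [-0.001  1.    -0.   ]
 [-0.001 -0.    -1.   ]]
```

```bash
python3 -m pendant '[[0,0,0,-0.06,0,0,0],[0,0,0.01,-0.12,0,0,0],[0,-0.01,0.03,-0.176,0,0,0],[0,-0.06,0.03,-0.178,0,0,0],[0,-0.1,0.03,-0.178,0,0,0]]';python3 -m pendant '[[0,-0.05,0,0,0,0,0],[0,-0.058,0,0,0,0,0],[0,-0.058,0,0,0,0,0]]'; python3 st.py
```

```text
time_s: 7.75
position: [0.6464, -0.026, 0.2986]
tool_rot: [[-0.996, -0.09, 0.002], [-0.09, 0.996, -0.0], [-0.002, -0.0, -1.0]]
ft_force: [0.0, -0.8, -0.1]
grip_width: -0.0003
gripper_force: 0.0
time_s: 8.12
position: [0.7028, -0.0213, 0.2972]
tool_rot: [[-0.996, -0.089, -0.001], [-0.089, 0.996, 0.0], [0.001, 0.0, -1.0]]
ft_force: [-0.1, 0.3, -0.5]
grip_width: 0.0003
gripper_force: 0.0
t 8.125 case mm [151.7 -40.5 297.2] tipz 280.2 F [-0.1  0.3 -0.5] w 0.0002930354088737311
[[-1.    -0.001 -0.001]
 [-0.001  1.     0.   ]
 [ 0.001  0.    -1.   ]]
```

```bash
python3 -m pendant '[[0,0,0,0.04,0,0,0],[0,0,0,0.075,0,0,0],[0,0,0,0.075,0,0,0]]';python3 st.py;python3 -m pendant '[[0,0.03,0,0,0,0,0],[0,0.055,0,0,0,0,0],[0,0.08,0,0,0,0,0],[0,0.105,0,0,0,0,0],[0,0.115,0,0,0,0,0]]'; python3 st.py
```

```text
time_s: 8.5
position: [0.7011, -0.0213, 0.2214]
tool_rot: [[-0.996, -0.089, -0.005], [-0.089, 0.996, 0.001], [0.005, 0.001, -1.0]]
ft_force: [0.3, 0.0, -0.3]
grip_width: 0.0
gripper_force: 0.0
t 8.5 case mm [150.1 -40.4 221.4] tipz 204.4 F [ 0.3  0.  -0.3] w 2.6736327434985077e-05
[[-1.     0.    -0.005]
 [ 0.     1.     0.001]
 [ 0.005  0.001 -1.   ]]
time_s: 9.12
position: [0.5879, -0.0318, 0.2255]
tool_rot: [[-0.996, -0.089, 0.004], [-0.089, 0.996, -0.001], [-0.004, -0.001, -1.0]]
ft_force: [1.7, 0.1, 0.2]
grip_width: 0.0003
gripper_force: 0.6
t 9.125 case mm [ 36.3 -40.8 225.5] tipz 208.5 F [ 1.7 -0.   0.2] w 0.0002705857241086857
[[-1.     0.     0.004]
 [ 0.     1.    -0.001]
 [-0.004 -0.001 -1.   ]]
```

```bash
python3 -m pendant '[[0,0.029,0,0,0,0,0],[0,0.049,0,0.017,0,0,0],[0,0.063,0,0.037,0,0,0],[0,0.072,0,0.055,0,0,0],[0,0.076,0,0.071,0,0,0]]';python3 st.py;python3 -m pendant '[[0,0.002,0,0.006,0,0,0],[0,0.003,0,0.012,0,0,0],[0,0.003,0,0.018,0,0,0],[0,0.003,0,0.019,0,0,0]]'; python3 st.py
```

```text
time_s: 9.75
position: [0.5129, -0.0386, 0.1527]
tool_rot: [[-0.996, -0.089, 0.002], [-0.089, 0.996, -0.001], [-0.002, -0.001, -1.0]]
ft_force: [-0.9, 1.1, 1.2]
grip_width: 0.0
gripper_force: 0.5
t 9.75 case mm [-39.  -40.9 152.7] tipz 135.7 F [-0.8  1.1  1.2] w 3.728090089167345e-06
[[-1.    -0.     0.002]
 [-0.     1.    -0.001]
 [-0.002 -0.001 -1.   ]]
time_s: 10.25
position: [0.5098, -0.0387, 0.1327]
tool_rot: [[-0.996, -0.089, -0.0], [-0.089, 0.996, -0.0], [0.0, -0.0, -1.0]]
ft_force: [-0.9, 0.4, 0.0]
grip_width: 0.0
gripper_force: 0.4
t 10.25 case mm [-42.1 -40.7 132.7] tipz 115.7 F [-0.9  0.5  0. ] w 3.307296882814742e-05
[[-1. -0. -0.]
 [-0.  1. -0.]
 [ 0. -0. -1.]]
```

Now press to flush (lid top expected at 110.5).

```bash
python3 -m pendant '[[0,0,0,0.003,0,0,0],[0,0,0,0.005,0,0,0],[0,0,0,0.0065,0,0,0],[0,0,0,0.0065,0,0,0]]';python3 st.py; python3 - <<'E'
from h import *
for c in("scene","top"):
    i=env.get_image(c)["image"]; cv2.imwrite(f"pics/{c}3.png",i)
a=cv2.imread('pics/scene3.png')[110:250,240:400];b=cv2.imread('pics/top3.png')[140:270,280:440]
cv2.imwrite('pics/c3.png',np.vstack([cv2.resize(a,(340,297)),cv2.resize(b,(340,277))]))
E
```

```text
time_s: 10.75
position: [0.5098, -0.0387, 0.1273]
tool_rot: [[-0.996, -0.089, 0.001], [-0.089, 0.996, -0.001], [-0.001, -0.001, -1.0]]
ft_force: [-3.7, 0.4, 9.5]
grip_width: -0.0001
gripper_force: 5.1
t 10.75 case mm [-42.1 -40.8 127.3] tipz 110.3 F [-3.6  0.7  9.5] w -8.145981202714855e-05
[[-1.    -0.     0.001]
 [-0.     1.    -0.001]
 [-0.001 -0.001 -1.   ]]
```

View pics/c3.png

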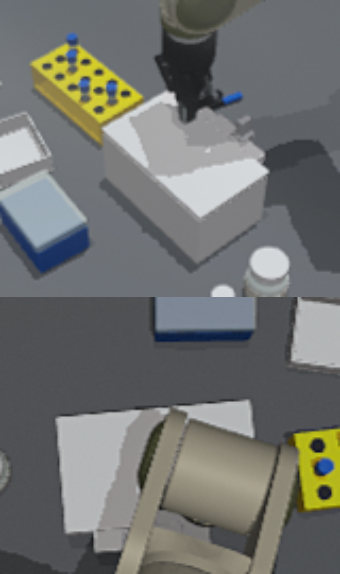

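```bash
python3 -m pendant '[[0,0,0,-0.055,0,0,0],[0,0.02,0.04,-0.066,0,0,0],[0,0.043,0.09,-0.066,0,0,0],[0,0.043,0.121,-0.05,0,0,0],[0,0.043,0.121,-0.016,0,0,0]]';python3 -m pendant '[[0,0,0,0.001,0,0,0],[0,0,-0.01,0.001,0,0,0],[0,0,-0.02,0.001,0,0,0],[0,0,-0.03,0.001,0,0,0]]';python3 st.py
```

```text
time_s: 11.48
position: [0.4563, 0.0798, 0.1428]
tool_rot: [[-0.996, -0.092, 0.004], [-0.092, 0.996, 0.0], [-0.004, -0.0, -1.0]]
ft_force: [-0.5, -0.7, -0.8]
grip_width: 0.0002
gripper_force: 0.0
time_s: 11.98
position: [0.4593, 0.0471, 0.1421]
tool_rot: [[-0.996, -0.088, 0.002], [-0.088, 0.996, 0.0], [-0.002, -0.0, -1.0]]
ft_force: [0.7, 2.0, 1.3]
grip_width: 0.0002
gripper_force: 0.9
t 11.975 case mm [-84.8  49.3 142.1] tipz 125.1 F [0.8 1.9 1.3] w 0.000228679072949517
[[-1.     0.001  0.002]
 [ 0.001  1.    -0.   ]
 [-0.002 -0.    -1.   ]]
```

Contact with about 2 N, so the keeper is sliding. Continue to the stop.

```bash
python3 -m pendant '[[0,0,-0.01,0,0,0,0],[0,0,-0.02,0,0,0,0],[0,0,-0.028,0,0,0,0],[0,0,-0.032,0,0,0,0],[0,0,-0.032,0,0,0,0]]';python3 st.py;python3 -m pendant '[[0,0,-0.002,0,0,0,0],[0,0,-0.003,0,0,0,0],[0,0,-0.003,0,0,0,0]]';python3 st.py
```

```text
time_s: 12.6
position: [0.4615, 0.016, 0.1412]
tool_rot: [[-0.996, -0.089, -0.001], [-0.089, 0.996, -0.0], [0.001, -0.0, -1.0]]
ft_force: [-0.5, -0.2, 1.0]
grip_width: -0.0001
gripper_force: 0.0
t 12.6 case mm [-85.4  18.  141.2] tipz 124.2 F [-0.5 -0.1  1. ] w -0.00013301711982034394
[[-1.     0.    -0.001]
 [ 0.     1.    -0.   ]
 [ 0.001 -0.    -1.   ]]
time_s: 12.98
position: [0.4617, 0.0136, 0.1412]
tool_rot: [[-0.996, -0.089, -0.001], [-0.089, 0.996, 0.0], [0.001, 0.001, -1.0]]
ft_force: [-0.5, 3.1, -0.2]
grip_width: -0.0003
gripper_force: 1.4
t 12.975 case mm [-85.4  15.6 141.2] tipz 124.2 F [-0.2  3.1 -0.2] w -0.00032102212666055446
[[-1.    -0.    -0.001]
 [-0.     1.     0.001]
 [ 0.001  0.001 -1.   ]]
```

Push on in small steps until the force rises clearly.

```bash
python3 -m pendant '[[0,0,-0.002,0,0,0,0],[0,0,-0.003,0,0,0,0],[0,0,-0.003,0,0,0,0]]';python3 -m pendant '[[0,0,-0.002,0,0,0,0],[0,0,-0.003,0,0,0,0],[0,0,-0.003,0,0,0,0]]';python3 st.py
```

```text
time_s: 13.35
position: [0.4616, 0.0127, 0.1413]
tool_rot: [[-0.996, -0.089, -0.001], [-0.089, 0.996, 0.005], [0.0, 0.005, -1.0]]
ft_force: [-0.3, 17.6, 2.7]
grip_width: -0.0001
gripper_force: 8.8
time_s: 13.72
position: [0.4616, 0.0119, 0.1413]
tool_rot: [[-0.996, -0.089, -0.001], [-0.089, 0.996, 0.01], [0.0, 0.01, -1.0]]
ft_force: [1.2, 32.1, 5.4]
grip_width: -0.0
gripper_force: 16.1
t 13.725 case mm [-85.6  13.9 141.3] tipz 124.3 F [ 4.1 31.9  5.4] w -3.344803794087376e-05
[[-1.   -0.   -0.  ]
 [-0.    1.    0.01]
 [ 0.    0.01 -1.  ]]
```

```bash
python3 -m pendant '[[0,0,0.02,0,0,0,0],[0,0,0.035,0,0,0,0],[0,0,0.035,-0.05,0,0,0],[0,0.03,0.09,-0.11,0,0,0],[0,0.07,0.14,-0.13,0,0,0]]';python3 -m pendant '[[0,0.03,0.05,0,0,0,0],[0,0.05,0.1,0,0,0,0],[0,0.05,0.15,0,0,0,0],[0,0.05,0.15,0,0,0,0]]'; python3 - <<'E'
from st import *
S=env.get_image("scene");T=env.get_image("top"); F=frame(P)
for n,Q in(("keeper_post",[-.085,-.005,.1325]),("lid_edge",lid(0))):
    a=env.tip_of("scene",n);b=env.tip_of("top",n)
    print(n,[x[0]["centre"] if x else None for x in(a,b)],"pred",proj(S,F(Q)),proj(T,F(Q)))
a=S["image"][90:330,180:470];b=T["image"][90:310,200:510]
cv2.imwrite('pics/c4.png',np.hstack([cv2.resize(a,(400,331)),cv2.resize(b,(400,331))]))
cv2.imwrite('pics/c5.png',np.hstack([cv2.resize(S["image"][130:230,270:400],(400,308)),cv2.resize(T["image"][180:280,290:420],(400,308))]))
E
```

```text
time_s: 14.35
position: [0.3965, 0.1229, 0.2622]
tool_rot: [[-0.996, -0.087, 0.003], [-0.087, 0.996, -0.0], [-0.003, -0.001, -1.0]]
ft_force: [1.1, 0.4, 0.3]
grip_width: -0.0001
gripper_force: 0.0
time_s: 14.85
position: [0.3325, 0.2695, 0.2603]
tool_rot: [[-0.996, -0.094, 0.001], [-0.094, 0.996, 0.0], [-0.001, 0.0, -1.0]]
ft_force: [-0.4, -0.3, 0.2]
grip_width: 0.0002
gripper_force: 0.0
keeper_post [[347.0, 159.3], [357.5, 259.0]] pred [344.7712 161.4033] [360.2001 253.9206]
lid_edge [[349.5, 169.3], [359.6, 256.9]] pred [347.0232 166.6497] [357.9549 257.487 ]
```

View pics/c4.png

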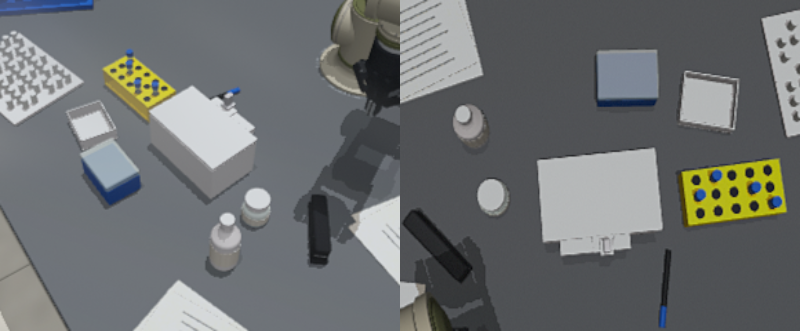

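View pics/c5.png

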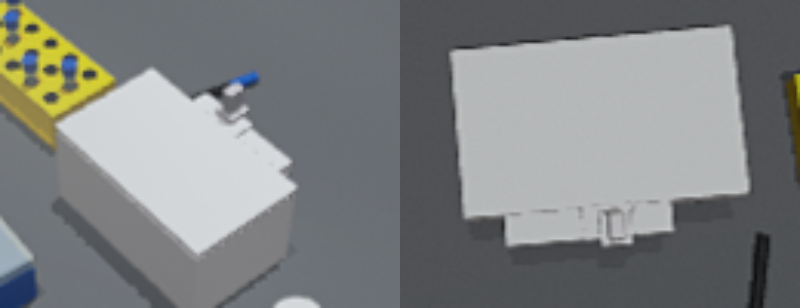

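The pictures show the lid flat on the case. The keeper post sits just past the middle of the ledge, at about (612, 222) in the top crop, over the tongue. The bystanders look unmoved.

```bash
python3 -c "
from rig import env
print(env.close_job())"
```

```text
the job is handed in; nothing more can be done
None
```

The shipper is closed and handed in: both side flaps were folded flat, then the lid pressed down flush, then the keeper pushed across to its stop over the tongue; the final pictures show no bystander moved, and the robot clock was at about 15 s.

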